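Wipe broken pieces off the test bed into the catch tray

TASK

Take the scraper block from its rest and wipe all five broken plastic pieces off the red-brown plate of the test bed into the sheet-metal catch tray at its one end, pushing them with the scraper and never touching them with the gripper. Then put the scraper back in its rest, standing upright as before; set it down gently, never drop it. Leave the other things on the bench where they are.

Things in the scene. Friction and masses are not known exactly. Their poses are not given: they have to be found in the camera images.
- scraper: scraper block, 280 g, loose, upright in its rest: aluminium block with rubber sole, 130 (x) x 30 (y) x 36 mm high, on it a pale wooden grip 90 (x) x 26 (y) mm, from 36 to 87 mm above the sole. Origin: centre of the sole (underside); z up, x along its length. It wipes sideways, along its y, with either long face; both ends alike
- scraper_grip (a point): middle of the scraper's wooden grip, 64 mm above the sole; take it across its 26 mm width (scraper's y)
- rest: the scraper's rest: a fixed shallow black open tray, outside 160 (x) x 60 (y) x 16 mm high, walls 4 mm, floor about 4 mm thick; the scraper stands inside with about 11 mm to spare on each side. Origin: underside centre on the bench, z up
- bed: test bed, fixed: block 240 (x) x 200 (y) mm, its red-brown plate on top 60 mm above the bench. Aluminium rails 15 mm wide, 14 mm above the plate, run along y, inner faces at x = -105 and +105 mm; both ends (y = -100, +100 mm) are open and flush. A black contact block (40 x 130 mm, top at 71 mm) stands beyond the +x rail. Origin: underside centre; z up
- plate (a point): centre of the plate's top surface, 60 mm above the bench; axes as the bed
- tray: catch tray, fixed: bare sheet-metal open box, 240 (x) x 130 (y) x 45 mm high, walls 4 mm, standing close against one open end of the bed, at its +y or its -y end, so its rim is 15 mm lower than the plate. Origin: underside centre on the bench; axes parallel to the bed's
- pod: grey control pod with two black palm buttons, fixed, 240 (x) x 120 (y) x 43 mm high, at the bed's other open end, 17 mm lower than the plate. Nothing goes there. Origin: underside centre; axes parallel to the bed's
- chip1: loose broken plastic piece, L-shaped, 46 x 40 x 14 mm, grey, about 18 g, lying on the plate. Origin: near the middle of its underside
- chip2: loose broken plastic piece, bar with a small rib, 52 x 22 x 18 mm, black, about 18 g, lying on the plate. Origin: near the middle of its underside
- chip3: loose broken plastic piece, U-shaped, 40 x 34 x 14 mm, white, about 18 g, lying on the plate. Origin: near the middle of its underside
- chip4: loose broken plastic piece, slab with a rib, 36 x 30 x 19 mm, grey, about 18 g, lying on the plate. Origin: near the middle of its underside
- chip5: loose broken plastic piece, cross-shaped, 44 x 38 x 13 mm, black, about 18 g, lying on the plate. Origin: near the middle of its underside
- meter: bystander: orange hand-held multimeter, 190 x 92 x 49 mm, lying face up on the bench. Origin: underside centre
- driver: bystander: screwdriver 200 mm long, lying on the bench
- tape: bystander: roll of black tape, 100 mm across, 24 mm high, lying flat. Origin: underside centre
- cleaner: bystander: bottle 60 mm across and 130 mm high, standing. Origin: underside centre
Not all that is in view belongs to the job. Leave any turquoise look-alike of the chip4 alone. What is shaped like the rest but white is not meant.

How it is judged:
By the outcome, as a careful person would: the job done as asked, in the order asked, and still so for the second after the job is handed in, with the robot touching nothing.
It also fails if it takes over 59 s, if anything falls off the work surface, if the arm or the gripper's body presses on something with over 40 N, if the wrist force passes 120 N, or if a joint passes its speed limit or range.

ROBOT

A 7-joint arm with a two-finger parallel gripper is mounted at the origin on the work surface. World frame = base frame: x ahead of the robot, y to its left, z up, the work surface at z = 0. Lengths are in m, angles in rad, forces in N, time in s.
With the tool pointing down it reaches from about 0.4 to 0.875 m from the base axis. Payload 19.3 kg.
Tool frame: the origin (TCP) lies on the centre line of the jaws, within the pads' length; the fingertips stand 14 mm ahead of it and the grasp point (between the pads) lies 5 mm behind it; z points along the fingers, y is the line along which they close (so a half turn about z gives the same grasp; the last joint's range is limited). The gripper opens to 85 mm and grips with 20 to 120 N. Pads are 22 mm wide; open, the fingers measure 114 mm over their backs; the gripper's body (76 mm by 85 mm) begins 54 mm behind the grasp point. The pads swing forward as they close: fully open they stand 13 mm farther back than shut.
Start: joints at [1.127, 0.521, -0.036, 1.599, 0.021, 1.021, -0.113], TCP at [0.228, -0.582, 0.245] pointing down, gripper open.
Joint ranges: [-2.91, 2.91], [-0.3, 2.13], [-1.5, 1.42], [0.17, 2.43], [-1.26, 4.41], [0.16, 1.93], [-2.52, 2.52]. Speed limits (rad/s): [1.89, 1.89, 2.39, 2.39, 3.01, 3.01, 3.01].

INTERFACE

Orientations are given as [roll, pitch, yaw] about the fixed x, y, z axes, in that order (R = Rz(yaw) Ry(pitch) Rx(roll)).
In Python, from workcell import bot, grab_frame, regions_of gives the robot as it stands. The module is installed in compiled form; this text tells all that it offers.
- The arm moves only by the tool play_rows, never from a script. Its argument "plan" is a list of rows, each a list of 3 entries, a list of its own where there are three numbers: the shift along the tool's x, y, z in units of 2.5 cm (1.0 is 2.5 cm), then the turn, a rotation vector about the tool's x, y, z in units of 0.15 rad (1.0 is 0.15 rad), then the closure, from -1 (fully open) to 1 (shut). In form: [[[tx, ty, tz], [rx, ry, rz], jaw], ...]. A call has 1 to 20 rows; each row shifts and turns the commanded pose from where the row before left it, along the tool's axes as they then stand; what a row does not reach is not made up. A row lasts 1/8 s, in which the tool goes at most 62.5 mm and 10.7 degrees, less where a joint would pass 70% of its speed; a pose out of reach is approached as far as the arm can. A call with a number of a shift or a turn outside -1 to 1 is refused whole. A call with a gripper value outside its range is refused whole. The fingers move at their own pace and stop on an object; "newtons" is the grip in N (left out, the last holds). Time passes only in rows, so rows that do not move let the fingers close. It gives the time, the measured TCP pose, the force, the opening and the grip force at its end, in the units of the state.
- bot.observe(): the state, without advancing time (a new reading comes with each control period).
- grab_frame(name): name is "side" or "top"; returns a dict with "pixels" (384x512x3 uint8, red, green, blue), "depth" (384x512 float32, m along the optical axis (not along the pixel's ray), 0 where there is no reading), "camera_matrix" (3x3 intrinsics, pixels), "distortion" ([k1, k2, p1, p2, k3] as OpenCV has them; the pictures are not rectified), "R" (3x3) and "t" (3): a world point X has camera coordinates R X + t. Camera axes: x right, y down, z forward; pixel columns grow to the right and rows downward; lengths in m; the calibration is good to about 2 mm. A picture is of the moment at which its call begins.
- bot.job_done(): hands the job in; it is judged then, once.
Trained networks look in the newest picture that a camera, given by its name, has taken for a name from the list of things; names that differ only in an ending like _2 or _b are one class to them, and where a whole thing is asked for, a point or a joint stands for the part that bears it (a point fixed in the world has none). Each returns a list of dicts, best first, with "p" (0 to 1); they miss things now and then, are a little off and sometimes report something else, mostly with a low value. They report only what shows in the picture. A call takes as long as a camera call. They do not tell look-alikes from the thing itself.
- regions_of(thing, camera): "mask" (384x512 bool, what is visible of it) and "box" ([left, top, right, bottom] in pixels, round what is visible of it).
The state is a dict: "clock": time; "qpos": joint angles; "qd": joint speeds; "joint_efforts": joint torques, N m; "position": TCP position; "tool_rot": TCP orientation; "force": force on the tool from outside, world axes, zero at the start; "moment": the same for the moment, N m; "grip_width": finger opening in m; "finger_force": force on a finger pad.
Only numpy, scipy, OpenCV 4.12 (cv2) and the standard library are available. Lean on these libraries where they do the work, as an engineer would, in place of code of your own. Each camera call takes 0.05 s, during which the arm holds its last target. There are 200 camera calls.

## Working session

There is one attempt and no reset: what is moved stays moved. The work goes in short steps, Python scripts to look and compute and a tool call to move; the robot and the scene stay as the last step left them, time stands still between calls to the robot, and variables do not carry over. Pictures are saved under pics/ and viewed, at most 10 in all, crops included, and the job is handed in when it is done.

Besides the shell and the picture viewer there is one more tool, called after "Call:" as name([rows], argument=value, ...), one row to a line, values as JSON. play_rows: Moves the arm, as the interface text tells. Its arguments: {"type":"object","properties":{"plan":{"type":"array"},"newtons":{"type":"number"}},"required":["plan"]}

```bash
mkdir -p pics
cat > h.py <<'E'
import numpy as np, cv2
from workcell import bot, grab_frame, regions_of
def pts(f):
    d=f["depth"];h,w=d.shape
    u,v=np.meshgrid(np.arange(w),np.arange(h))
    p=np.stack([u,v],-1).reshape(-1,1,2).astype(np.float64)
    n=cv2.undistortPoints(p,f["camera_matrix"],f["distortion"]).reshape(h,w,2)
    c=np.dstack([n[...,0]*d,n[...,1]*d,d])
    X=(c-f["t"])@f["R"]
    X[d==0]=np.nan
    return X
def save(f,name,box=None,s=1):
    im=f["pixels"][...,::-1]
    if box: im=im[box[1]:box[3],box[0]:box[2]]
    cv2.imwrite("pics/"+name,cv2.resize(im,None,fx=s,fy=s,interpolation=cv2.INTER_CUBIC))
E
python3 - <<'E'
from h import *
print(bot.observe())
a=[]
for n in("top","side"):
    f=grab_frame(n);save(f,n+"0.png",s=1.5);X=pts(f)
    print(n,-f["R"].T@f["t"])
    for t in["scraper","rest","bed","tray","pod","chip1","chip2","chip3","chip4","chip5","cleaner","meter"]:
        for r in regions_of(t,n)[:3]:
            P=X[r["mask"]];P=P[~np.isnan(P[:,0])]
            if len(P)==0: continue
            q=P[P[:,2]>np.percentile(P[:,2],90)-.006]
            rc=cv2.minAreaRect((q[:,:2]*1000).astype(np.float32))
            print(t,round(r["p"],2),r["box"],"med",np.median(P,0).round(3),"z",np.percentile(P[:,2],[5,95]).round(3),"toprect",np.round(rc[0]),np.round(rc[1]),round(rc[2],1))
E
```

```text
{'clock': 0.0, 'qpos': array([ 1.12678078,  0.5220109 , -0.03628339,  1.59998044,  0.02122158,
        1.02112042, -0.11281329]), 'qd': array([-0.0005047 , -0.00133851, -0.0006011 , -0.00082038,  0.00109808,
        0.00118611,  0.00074673]), 'joint_efforts': array([-3.56847358e-04, -9.27109337e+01,  1.97977535e+00, -3.69940424e+01,
        1.78039883e-02,  8.22678121e-03, -1.05129524e-05]), 'position': array([ 0.22805425, -0.58156943,  0.24473805]), 'tool_rot': array([-3.14046509e+00,  1.21470637e-04,  3.73764978e-01]), 'force': array([ 0.63218536, -0.26620219, -0.53141762]), 'moment': array([0.02232646, 0.0020918 , 0.02051095]), 'finger_force': 0.0, 'grip_width': 0.08564450098572339}
top [0.48789395 0.01507002 1.180443  ]
scraper 0.9 [109.3, 185.4, 135.6, 234.0] med [0.51  0.404 0.057] z [0.007 0.094] toprect [512. 411.] [27. 89.] 77.8
rest 0.88 [261.0, 76.7, 281.6, 128.1] med [0.824 0.    0.005] z [0.001 0.018] toprect [820.   0.] [161.  60.] 1.6
rest 0.55 [111.3, 181.5, 144.0, 236.8] med [0.526 0.392 0.007] z [0.002 0.018] toprect [516. 409.] [ 60. 159.] 75.3
bed 0.6 [239.5, 141.
[... 4790 characters left out ...]
ip5 0.7 [263.0, 182.3, 277.6, 195.8] med [ 0.537 -0.019  0.071] z [0.06  0.079] toprect [538. -20.] [30. 37.] 81.2
chip5 0.68 [270.0, 198.2, 285.3, 215.3] med [0.475 0.026 0.07 ] z [0.057 0.076] toprect [474.  29.] [37. 45.] 42.9
chip5 0.57 [185.2, 196.1, 201.4, 209.9] med [0.727 0.136 0.011] z [0.    0.018] toprect [730. 131.] [34. 30.] 21.1
cleaner 0.82 [231.1, 317.2, 256.6, 359.3] med [0.273 0.432 0.081] z [0.009 0.128] toprect [283. 421.] [27. 25.] 43.3
meter 0.64 [320.9, 126.6, 381.4, 170.6] med [ 0.452 -0.37   0.038] z [0.003 0.046] toprect [ 462. -389.] [189.  93.] 5.3
meter 0.48 [285.5, 183.7, 300.4, 196.0] med [ 0.476 -0.05   0.069] z [0.057 0.075] toprect [478. -55.] [38. 40.] 57.4
```

View pics/top0.png

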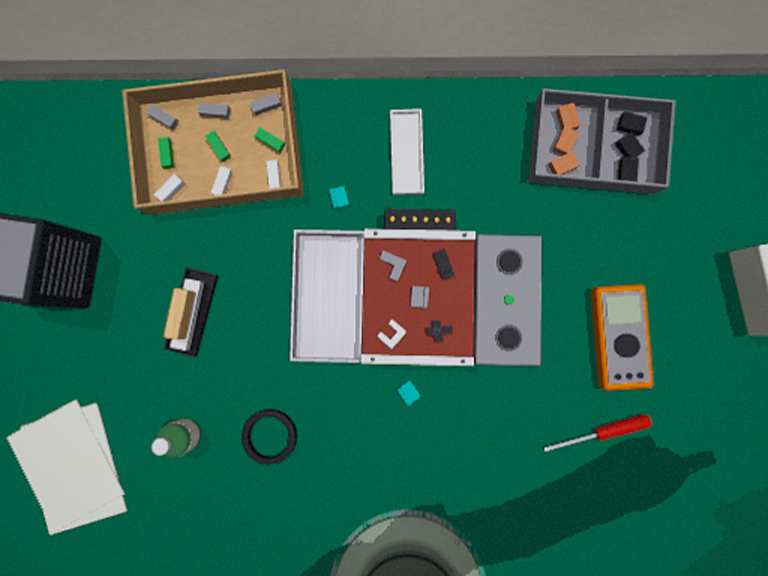

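Run:
```python
from h import *
f=grab_frame("top");X=pts(f);save(f,"crop1.png",(90,130,330,255),3.3)
# bed: rails & chips
x,y,z=X[...,0],X[...,1],X[...,2]
def rect(m,s):
    q=X[m][:,:2]*1000
    rc=cv2.minAreaRect(q.astype(np.float32));print(s,len(q),np.round(rc[0],1),np.round(rc[1],1),round(rc[2],1),"z",np.median(X[m][:,2]).round(4))
m0=(abs(y+.02)<.12)
rect(m0&(x>.43)&(x<.452)&(z>.068)&(z<.082),"rail-near")
rect(m0&(x>.65)&(x<.68)&(z>.068)&(z<.082),"rail-far")
pl=m0&(x>.46)&(x<.64)&(abs(y+.02)<.09)&(z<.0635)&(z>.05)
A=X[pl];c,_,_,_=np.linalg.lstsq(np.c_[A[:,:2],np.ones(len(A))],A[:,2],rcond=None);print("plate plane",c,"z@centre",c@[.55,-.02,1])
ch=(m0&(x>.452)&(x<.655)&(abs(y+.02)<.105)&(z>.066)).astype(np.uint8)
n,l,st,ce=cv2.connectedComponentsWithStats(ch)
for i in range(1,n):
    if st[i,4]>15: 
        q=X[l==i];print("chip",st[i,:4],q[:,:2].min(0).round(3),q[:,:2].max(0).round(3),q[:,2].max().round(3),f["pixels"][l==i].mean(0).round())
rect((abs(x-.51)<.09)&(abs(y-.41)<.06)&(z>.08)&(z<.1),"grip")
rect((abs(x-.51)<.1)&(abs(y-.41)<.08)&(z>.01)&(z<.024),"restwall")
```

```text
rail-near 166 [441.3 -16. ] [197.2  18.7] 90.0 z 0.0745
rail-far 310 [665.3 -21.1] [196.6  28.7] 89.7 z 0.0744
plate plane [0.00034763 0.0001027  0.06005815] z@centre 0.06024729303335814
chip [243 155  74   5] [ 0.644 -0.119] [0.655 0.077] 0.081 [200. 202. 206.]
chip [289 165  14  21] [ 0.573 -0.081] [ 0.627 -0.046] 0.082 [57. 53. 57.]
chip [253 167  18  20] [0.571 0.005] [0.622 0.05 ] 0.081 [146. 144. 152.]
chip [274 190  12  15] [ 0.522 -0.035] [ 0.561 -0.006] 0.086 [144. 143. 151.]
chip [252 213  19  18] [0.453 0.005] [0.499 0.053] 0.079 [205. 204. 208.]
chip [285 213  17  15] [ 0.461 -0.078] [ 0.498 -0.035] 0.078 [63. 55. 60.]
grip 360 [511.6 410.3] [26.7 89.7] 79.4 z 0.091
restwall 298 [516.6 410.3] [ 62.5 159.2] 76.0 z 0.016
```

View pics/crop1.png

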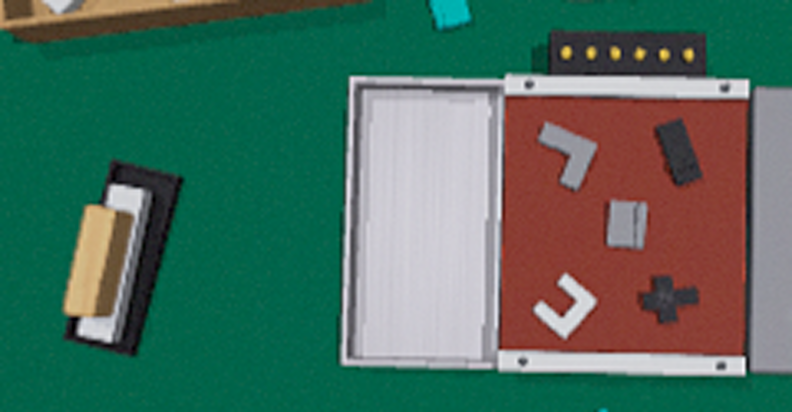

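The picture shows:
- **Scraper:** in the black rest, top0 pixel (187,313).
- **Bed:** centred near (420,297), with the contact block on the far side (420,218), so bed +x is world +x.
- **Tray:** at the left (+y), (327,297).
- **Pod:** at the right.
- **Chips:** L (392,265), bar (443,263), slab (420,296), U (391,333), cross (438,330).

Possible mix-ups:
- The white rest look-alike at (407,150) is not the rest.
- The turquoise pieces at (338,197) and (408,392) stay where they are.
- The crop confirms the black rest with the wooden-gripped scraper.

One refinement of the angles comes next, then I move.

```bash
cat > g.py <<'E'
from h import *
def yawrect(q):
    rc=cv2.minAreaRect((q*1000).astype(np.float32));b=cv2.boxPoints(rc)
    return rc
def pix2w(f,uv,z):
    n=cv2.undistortPoints(np.float64(uv).reshape(-1,1,2),f["camera_matrix"],f["distortion"]).reshape(-1,2)
    d=np.c_[n,np.ones(len(n))]@f["R"];o=-f["R"].T@f["t"]
    return o+d*((z-o[2])/d[:,2])[:,None]
E
python3 - <<'E'
from g import *
f=grab_frame("top");X=pts(f);hsv=cv2.cvtColor(f["pixels"],cv2.COLOR_RGB2HSV)
red=((hsv[...,0]<10)|(hsv[...,0]>172))&(hsv[...,1]>110)
red[:, :235]=0;red[:,325:]=0;red[:150]=0;red[250:]=0
def edge(ax,lo,hi,rows):
    out=[]
    for r in rows:
        l=np.flatnonzero(red[r] if ax==0 else red[:,r])
        if len(l)>20: out.append((r,l[0],l[-1]))
    return np.array(out)
e=edge(0,0,0,range(165,235)); c=edge(1,0,0,range(248,312))
for nm,uv in(("y+ end",np.c_[e[:,1]-.5,e[:,0]]),("y- end",np.c_[e[:,2]+.5,e[:,0]]),("x+",np.c_[c[:,0],c[:,1]-.5]),("x-",np.c_[c[:,0],c[:,2]+.5])):
    W=pix2w(f,uv,.06)[:,:2]
    l=cv2.fitLine(W.astype(np.float32),cv2.DIST_HUBER,0,.001,.001).ravel();print(nm,np.median(W,0).round(4),"dir",np.degrees(np.arctan(l[1]/l[0])).round(2))
# grip by colour
g=(abs(hsv[...,0].astype(int)-18)<8)&(hsv[...,1]>60)&(hsv[...,2]>190)
g[:,:105]=0;g[:,150:]=0;g[:180]=0;g[240:]=0
print("grip colour",yawrect(pix2w(f,np.argwhere(g)[:,::-1],.091)[:,:2]), g.sum())
bl=(X[...,2]>.034)&(X[...,2]<.046)&(abs(X[...,0]-.51)<.09)&(abs(X[...,1]-.41)<.06)
print("block",yawrect(X[bl][:,:2]),bl.sum())
E
```

```text
y+ end [0.5354 0.082 ] dir -1.29
y- end [ 0.5349 -0.1183] dir -0.55
x+ [ 0.6442 -0.0215] dir 88.73
x- [ 0.4354 -0.0206] dir 88.62
grip colour ((511.05267333984375, 410.51495361328125), (22.895275115966797, 86.9559097290039), 78.39535522460938) 280
block ((511.5184020996094, 410.455810546875), (31.273975372314453, 129.46566772460938), 77.85242462158203) 223
```

Call:
play_rows([
  [[0,0,0],[0,0,-1],-1],
  [[0,0,0],[0,0,-1],-1],
  [[0,0,0],[0,0,-1],-1],
  [[0,0,0],[0,0,-1],-1],
  [[0,0,0],[0,0,-1],-1],
  [[0,0,0],[0,0,-1],-1],
  [[0,0,0],[0,0,-1],-1],
  [[0,0,0],[0,0,-1],-1],
  [[0,0,0],[0,0,-1],-1],
  [[0,0,0],[0,0,-1],-1],
  [[0,0,0],[0,0,-1],-1],
  [[0,0,0],[0,0,-1],-1],
  [[0,0,0],[0,0,-1],-1],
  [[0,0,0],[0,0,-1],-1],
  [[0,0,0],[0,0,-1],-1],
  [[0,0,0],[0,0,-1],-1],
  [[0,0,0],[0,0,-1],-1],
], newtons=60)

```text
clock: 3.52
position: [0.2281, -0.5819, 0.2453]
tool_rot: [-3.142, -0.0, 2.929]
force: [0.2, 0.4, -0.7]
grip_width: 0.0856
finger_force: 0.0
```

Call:
play_rows([
  [[-1,1,0],[0,0,0],-1],
  [[-1,1,0],[0,0,0],-1],
  [[-1,1,0],[0,0,0],-1],
  [[-1,1,0],[0,0,0],-1],
  [[-1,1,0],[0,0,0],-1],
  [[-1,1,0],[0,0,0],-1],
  [[-1,1,0],[0,0,0],-1],
  [[-1,1,0],[0,0,0],-1],
  [[-1,1,0],[0,0,0],-1],
  [[-1,1,0],[0,0,0],-1],
  [[-1,1,0],[0,0,0],-1],
  [[0.27,1,0],[0,0,0],-1],
  [[0.27,1,0],[0,0,0],-1],
  [[0.27,1,0],[0,0,0],-1],
  [[0.27,1,0],[0,0,0],-1],
  [[0.27,1,0],[0,0,0],-1],
  [[0.27,1,0],[0,0,0],-1],
  [[0.27,1,0],[0,0,0],-1],
  [[0.27,1,0],[0,0,0],-1],
  [[0.27,1,0],[0,0,0],-1],
])

```text
clock: 6.02
position: [0.5453, -0.1392, 0.2454]
tool_rot: [-3.141, 0.0, 2.924]
force: [0.7, 0.1, 0.0]
grip_width: 0.0853
finger_force: 0.0
```

Call:
play_rows([
  [[0.27,1,0],[0,0,0],-1],
  [[0.27,1,0],[0,0,0],-1],
  [[0.27,1,0],[0,0,0],-1],
  [[0.27,1,0],[0,0,0],-1],
  [[0.27,1,0],[0,0,0],-1],
  [[0.27,1,0],[0,0,0],-1],
  [[0.27,1,0],[0,0,0],-1],
  [[0.27,1,0],[0,0,0],-1],
  [[0.27,1,0],[0,0,0],-1],
  [[0.27,1,0],[0,0,0],-1],
  [[0.27,1,0],[0,0,0],-1],
  [[0.27,1,0],[0,0,0],-1],
  [[0.27,1,0],[0,0,0],-1],
  [[0.27,1,0],[0,0,0],-1],
  [[0.27,1,0],[0,0,0],-1],
  [[0.27,1,0],[0,0,0],-1],
  [[0.27,1,0],[0,0,0],-1],
  [[0.27,1,0],[0,0,0],-1],
  [[0.27,1,0],[0,0,0],-1],
  [[0.27,1,0],[0,0,0],-1],
])

```text
clock: 8.52
position: [0.5217, 0.3781, 0.2453]
tool_rot: [-3.141, 0.0, 2.924]
force: [-0.2, 0.2, 0.3]
grip_width: 0.0853
finger_force: 0.0
```

Call:
play_rows([
  [[0.34,0.6,0],[0,0,-0.04],-1],
  [[0.34,0.57,0.5],[0,0,0],-1],
  [[0,0,1],[0,0,0],-1],
  [[0,0,1],[0,0,0],-1],
  [[0,0,1],[0,0,0],-1],
  [[0,0,1],[0,0,0],-1],
  [[0,0,0.5],[0,0,0],-1],
  [[0,0,0],[0,0,0],-1],
])

```text
clock: 9.52
position: [0.511, 0.4093, 0.1196]
tool_rot: [-3.141, -0.001, 2.93]
force: [-0.6, 0.2, 0.8]
grip_width: 0.0852
finger_force: 0.0
```

Run:
```python
from h import *
print(bot.observe()["position"])
f=grab_frame("side");save(f,"g1.png",(130,215,250,340),4.5)
```

```text
[0.51095685 0.40932804 0.11958178]
```

View pics/g1.png

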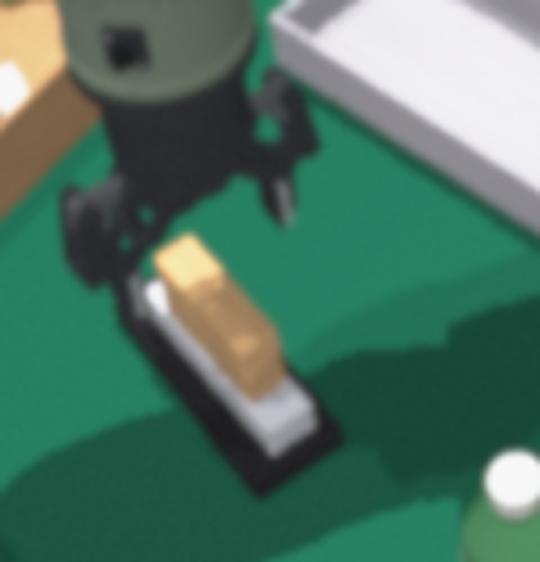

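The fingers straddle the grip (crop 135,270 and 285,210) with the grip centred below. I'll go down and close.

Call:
play_rows([
  [[0,0,0.7],[0,0,0],-1],
  [[0,0,0.7],[0,0,0],-1],
  [[0,0,0.5],[0,0,0],-1],
  [[0,0,0.24],[0,0,0],-1],
  [[0,0,0],[0,0,0],1],
  [[0,0,0],[0,0,0],1],
  [[0,0,0],[0,0,0],1],
  [[0,0,0],[0,0,0],1],
  [[0,0,0],[0,0,0],1],
  [[0,0,0],[0,0,0],1],
  [[0,0,0],[0,0,0],1],
  [[0,0,0],[0,0,0],1],
], newtons=80)

```text
clock: 11.08
position: [0.5116, 0.4099, 0.0674]
tool_rot: [3.141, 0.001, 2.93]
force: [-0.4, 0.3, 5.4]
grip_width: 0.0253
finger_force: 79.0
```

Call:
play_rows([
  [[0,0,-0.4],[0,0,0],1],
  [[0,0,-0.8],[0,0,0],1],
  [[0,0,-1],[0,0,0],1],
  [[0,0,-1],[0,0,0],1],
  [[0,0,-1],[0,0,-0.63],1],
  [[0,0,-0.8],[0,0,-0.63],1],
  [[0,-0.5,0],[0,0,0],1],
  [[0,-1,0],[0,0,0],1],
  [[0,-1,0],[0,0,0],1],
  [[0,-1,0],[0,0,0],1],
  [[0,-1,0],[0,0,0],1],
  [[0,-1,0],[0,0,0],1],
  [[0,-1,0],[0,0,0],1],
  [[0,-1,0],[0,0,0],1],
  [[0,-1,0],[0,0,0],1],
  [[0,-1,0],[0,0,0],1],
  [[0,-1,0],[0,0,0],1],
  [[0,-1,0],[0,0,0],1],
  [[0,-1,0],[0,0,0],1],
  [[0,0,0],[0,0,0],1],
])

```text
clock: 13.58
position: [0.5036, 0.0943, 0.1913]
tool_rot: [-3.14, -0.001, 3.113]
force: [0.1, 1.1, -3.2]
grip_width: 0.0252
finger_force: 79.1
```

Run:
```python
from h import *
s=bot.observe();print(s["position"],s["tool_rot"],s["grip_width"],s["force"])
f=grab_frame("side");X=pts(f);save(f,"g2.png",(190,140,310,260),4.5)
m=np.zeros(X.shape[:2],bool)
p=s["position"]
for r in regions_of("scraper","side")[:2]:
    P=X[r["mask"]];P=P[~np.isnan(P[:,0])];print(r["p"],r["box"],"zmin",np.percentile(P[:,2],[1,3,5,10])-p[2],P[:,:2].min(0)-p[:2],P[:,:2].max(0)-p[:2])
```

```text
[0.50359877 0.09431143 0.19133055] [-3.14005100e+00 -9.33479390e-04  3.11303757e+00] 0.02523454276051547 [ 0.07494653  1.07254443 -3.15902862]
0.66 [234.0, 177.1, 279.1, 212.5] zmin [-0.06421484 -0.06211848 -0.06042246 -0.05606006] [-0.06930242 -0.01260226] [0.06244548 0.0197479 ]
```

View pics/g2.png

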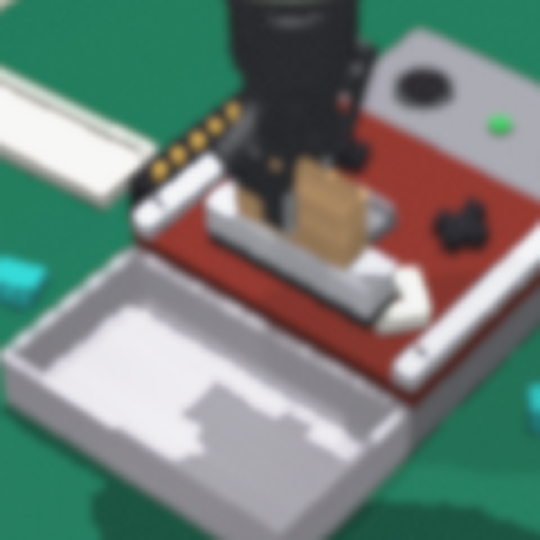

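Scraper held level at crop (300,260), clear of everything; the chips are as before. Next, the lane A start.

Call:
play_rows([
  [[-0.02,-0.98,0],[0,0,-0.04],1],
  [[-0.03,-0.98,0],[0,0,0],1],
  [[-0.02,-0.98,0],[0,0,0],1],
  [[-0.03,-0.98,0],[0,0,0],1],
  [[-0.02,-0.98,0],[0,0,0],1],
  [[-0.03,-0.98,0],[0,0,0],1],
  [[-0.02,-0.98,0],[0,0,0],1],
  [[-0.03,-0.96,0],[0,0,0],1],
  [[0,0,0.6],[0,0,0],1],
  [[0,0,0.7],[0,0,0],1],
  [[0,0,0.5],[0,0,0],1],
  [[0,0,0.3],[0,0,0],1],
  [[0,0,0.2],[0,0,0],1],
  [[0,0,0.15],[0,0,0],1],
  [[0,0,0],[0,0,0],1],
])

```text
clock: 15.55
position: [0.5058, -0.0984, 0.1305]
tool_rot: [-3.142, 0.0, 3.125]
force: [-1.0, 0.4, -2.4]
grip_width: 0.0253
finger_force: 79.3
```

Run:
```python
from h import *
s=bot.observe();print(s["position"],s["tool_rot"],s["force"])
for n in("side",):
    f=grab_frame(n);save(f,"g3.png",(200,130,340,250),5)
```

```text
[ 0.5057802  -0.09838598  0.13054142] [-3.14156873e+00  5.04756618e-05  3.12474562e+00] [-0.99651863  0.40254949 -2.40097847]
```

View pics/g3.png

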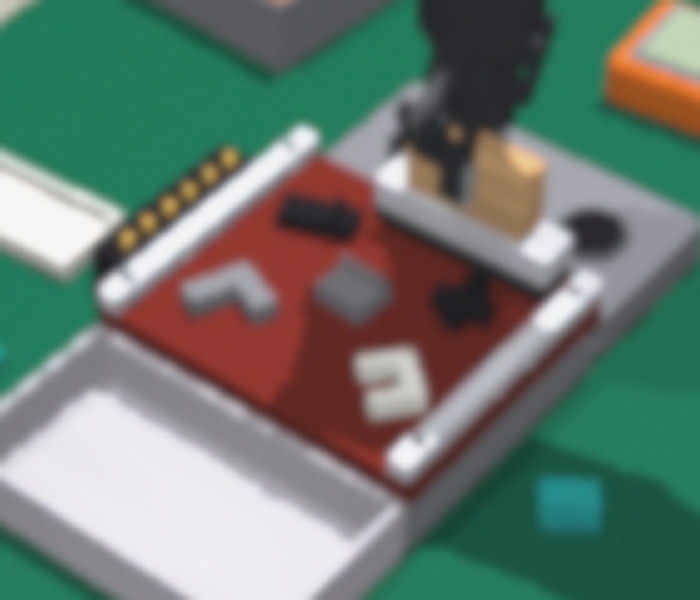

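Call:
play_rows([
  [[0.05,-0.11,0.1],[0,0,0.04],1],
  [[0,0,0.08],[0,0,0],1],
  [[0,0,0.04],[0,0,0],1],
  [[0,0,0],[0,0,0],1],
])

```text
clock: 16.1
position: [0.5044, -0.101, 0.125]
tool_rot: [3.142, -0.0, 3.119]
force: [-0.1, -0.4, -3.7]
grip_width: 0.0253
finger_force: 79.3
```

No contact (−3.7 N is the weight alone), sole about 1.5 mm above the plate. I'll push along lane A.

Call:
play_rows([
  [[0,0.3,0],[0,0,0],1],
  [[0,0.5,0],[0,0,0],1],
  [[0,0.5,0],[0,0,0],1],
  [[0,0.5,0],[0,0,0],1],
  [[0,0.5,0],[0,0,0],1],
  [[0,0.5,0],[0,0,0],1],
  [[0,0.5,0],[0,0,0],1],
  [[0,0.5,0],[0,0,0],1],
  [[0,0.5,0],[0,0,0],1],
  [[0,0.5,0],[0,0,0],1],
  [[0,0.5,0],[0,0,0],1],
  [[0,0.5,0],[0,0,0],1],
  [[0,0.5,0],[0,0,0],1],
  [[0,0.5,0],[0,0,0],1],
  [[0,0.5,0],[0,0,0],1],
  [[0,0.5,0],[0,0,0],1],
  [[0,0.5,0],[0,0,0],1],
  [[0,0.5,0],[0,0,0],1],
  [[0,0,0],[0,0,0],1],
])

```text
clock: 18.48
position: [0.5094, 0.12, 0.1251]
tool_rot: [3.141, 0.0, 3.12]
force: [0.6, -0.0, -3.5]
grip_width: 0.0256
finger_force: 79.1
```

Run:
```python
from h import *
s=bot.observe();print(s["position"],s["tool_rot"],s["force"])
f=grab_frame("side");save(f,"g4.png",(180,130,320,270),4)
```

```text
[0.50941753 0.11998551 0.12508649] [3.14112320e+00 1.03982982e-04 3.12014352e+00] [ 0.56272751 -0.02049161 -3.48989501]
```

View pics/g4.png

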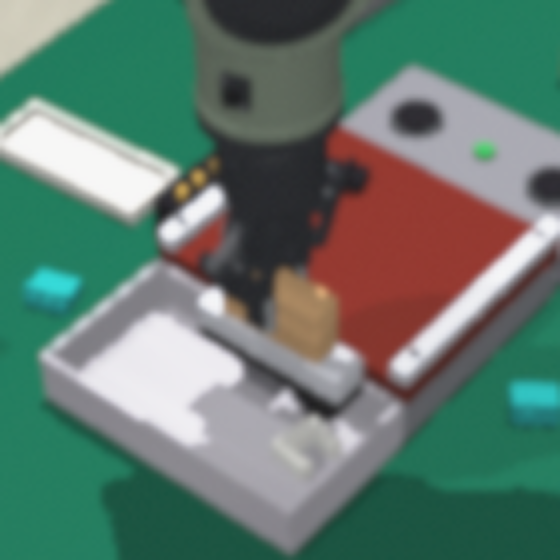

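The white U lies in the tray (crop 310,440), and the right half of the plate is clear. Next I lift, go back, and set up lane B.

Call:
play_rows([
  [[0,0,-0.8],[0,0,0],1],
  [[0,0,-0.8],[0,0,0],1],
  [[-0.31,-0.98,0],[0,0,0],1],
  [[-0.31,-0.98,0],[0,0,0],1],
  [[-0.31,-0.98,0],[0,0,0],1],
  [[-0.31,-0.98,0],[0,0,0],1],
  [[-0.31,-0.98,0],[0,0,0],1],
  [[-0.31,-0.98,0],[0,0,0],1],
  [[-0.31,-0.98,0],[0,0,0],1],
  [[-0.31,-0.98,0],[0,0,0],1],
  [[-0.31,-0.98,0],[0,0,0],1],
  [[0,0,0.4],[0,0,0],1],
  [[0,0,0],[0,0,0],1],
])

```text
clock: 20.15
position: [0.5738, -0.103, 0.1554]
tool_rot: [3.141, -0.0, 3.119]
force: [0.1, 0.6, -3.7]
grip_width: 0.0251
finger_force: 79.2
```

Run:
```python
from h import *
s=bot.observe();print(s["position"],s["tool_rot"],s["force"])
f=grab_frame("side");save(f,"g5.png",(180,130,330,270),4)
```

```text
[ 0.57380621 -0.10304403  0.15538476] [ 3.14125075e+00 -3.29900504e-04  3.11855402e+00] [ 0.14656315  0.60859162 -3.70199484]
```

View pics/g5.png

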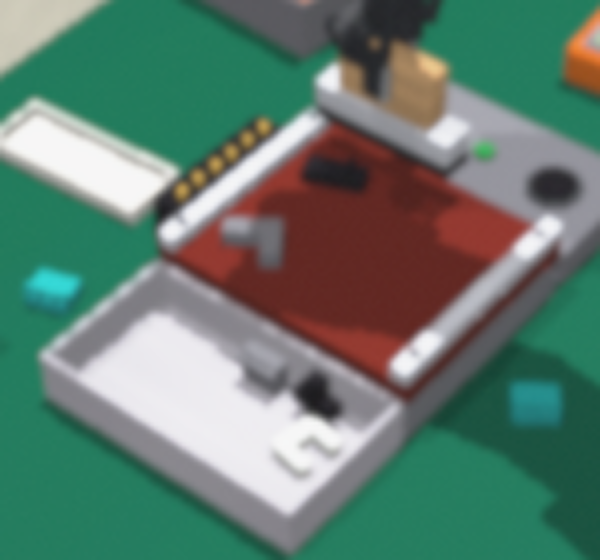

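Slab, cross and U are in the tray (260,362), (318,395), (307,445). L and bar remain in lane B.

Call:
play_rows([
  [[0,0,0.5],[0,0,0],1],
  [[0,0,0.4],[0,0,0],1],
  [[0,0,0.22],[0,0,0],1],
  [[0,0,0.1],[0,0,0],1],
  [[0,0,0],[0,0,0],1],
])

```text
clock: 20.82
position: [0.5742, -0.1031, 0.1245]
tool_rot: [3.142, -0.0, 3.119]
force: [0.7, -0.4, -2.2]
grip_width: 0.025
finger_force: 79.2
```

Call:
play_rows([
  [[0,0.3,0],[0,0,0],1],
  [[0,0.5,0],[0,0,0],1],
  [[0,0.5,0],[0,0,0],1],
  [[0,0.5,0],[0,0,0],1],
  [[0,0.5,0],[0,0,0],1],
  [[0,0.5,0],[0,0,0],1],
  [[0,0.5,0],[0,0,0],1],
  [[0,0.5,0],[0,0,0],1],
  [[0,0.5,0],[0,0,0],1],
  [[0,0.5,0],[0,0,0],1],
  [[0,0.5,0],[0,0,0],1],
  [[0,0.5,0],[0,0,0],1],
  [[0,0.5,0],[0,0,0],1],
  [[0,0.5,0],[0,0,0],1],
  [[0,0.5,0],[0,0,0],1],
  [[0,0.5,0],[0,0,0],1],
  [[0,0.5,0],[0,0,0],1],
  [[0,0.5,0],[0,0,0],1],
  [[0,0,0],[0,0,0],1],
  [[0,0,-0.8],[0,0,0],1],
])

```text
clock: 23.32
position: [0.5785, 0.1162, 0.1442]
tool_rot: [-3.141, -0.002, 3.119]
force: [0.0, -0.2, -3.3]
grip_width: 0.0252
finger_force: 79.2
```

Call:
play_rows([
  [[0,0,-1],[0,0,0],1],
  [[0,0.5,-1],[0,0,0],1],
  [[0,1,0],[0,0,0],1],
  [[0,1,0],[0,0,0],1],
  [[0,1,0],[0,0,0],1],
  [[0,1,0],[0,0,0],1],
  [[0,1,0],[0,0,0],1],
  [[0,0.5,0],[0,0,0],1],
  [[0,0,0],[0,0,0],1],
])

```text
clock: 24.45
position: [0.5826, 0.2668, 0.1951]
tool_rot: [3.141, 0.0, 3.119]
force: [-0.0, -0.7, -3.6]
grip_width: 0.0252
finger_force: 79.2
```

Run:
```python
from h import *
s=bot.observe();p=s["position"];print(s)
f=grab_frame("side");save(f,"g6.png",(130,130,330,290),4)
X=pts(f)
for r in regions_of("scraper","side")[:1]:
    P=X[r["mask"]];P=P[~np.isnan(P[:,0])];print(r["p"],"zmin",np.percentile(P[:,2],[1,3,5])-p[2],(P.min(0)-p),(P.max(0)-p))
f=grab_frame("top");X=pts(f);x,y,z=X[...,0],X[...,1],X[...,2]
m=(abs(x-.516)<.1)&(abs(y-.41)<.08)&(z>.01)&(z<.024)
rc=cv2.minAreaRect((X[m][:,:2]*1000).astype(np.float32));print("rest",rc,m.sum())
```

```text
{'clock': 24.45, 'qpos': array([-0.05574202,  0.69635003, -0.7383673 ,  1.57687339,  0.5143066 ,
        1.07096046,  0.61890562]), 'qd': array([ 0.02366373, -0.00207039,  0.0142618 ,  0.01268879,  0.00412311,
       -0.00415682,  0.00676405]), 'joint_efforts': array([-2.49733821e+00, -1.00184069e+02, -1.75839382e+01, -3.48420382e+01,
       -7.48436898e-02, -8.48521537e-03, -2.77719442e-01]), 'position': array([0.58260466, 0.26682751, 0.19510555]), 'tool_rot': array([3.14141670e+00, 2.49237866e-04, 3.11929106e+00]), 'force': array([-0.03879012, -0.67118316, -3.63316597]), 'moment': array([-0.03695226, -0.00110868, -0.02865713]), 'finger_force': 79.21833157539368, 'grip_width': 0.025190241301498426}
0.7 zmin [-0.10132593 -0.06187972 -0.05998875] [-0.06900396 -0.10111171 -0.19933714] [0.13523257 0.02107922 0.02629836]
rest ((467.4649658203125, 422.6298522949219), (61.430908203125, 58.7698974609375), 75.53131103515625) 106
```

View pics/g6.png

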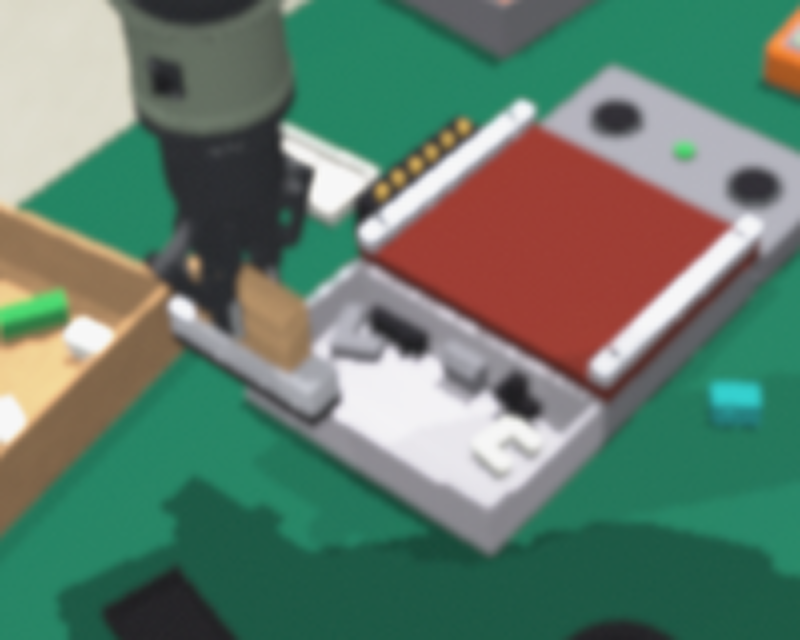

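All five pieces are in the tray (350,335), (398,328), (462,362), (518,395), (505,445), and the plate is clear. Back to the rest at the grasp pose.

Call:
play_rows([
  [[0,0,0],[0,0,0.63],1],
  [[0,0,0],[0,0,0.63],1],
  [[0.8,1,0],[0,0,0],1],
  [[0.8,1,0],[0,0,0],1],
  [[0.8,1,0],[0,0,0],1],
  [[0.8,1,0],[0,0,0],1],
  [[0.8,1,0],[0,0,0],1],
  [[0,0,0.6],[0,0,0],1],
  [[0,0,0.8],[0,0,0],1],
  [[0,0,0.8],[0,0,0],1],
  [[0,0,0.7],[0,0,0],1],
  [[0,0,0.5],[0,0,0],1],
  [[0,0,0],[0,0,0],1],
])

```text
clock: 26.22
position: [0.5109, 0.4096, 0.1086]
tool_rot: [-3.141, -0.001, 2.93]
force: [0.0, -0.7, -2.0]
grip_width: 0.0249
finger_force: 79.3
```

Run:
```python
from h import *
s=bot.observe();print(s["position"],s["tool_rot"],s["force"])
f=grab_frame("side");save(f,"g7.png",(130,215,250,340),4.5)
```

```text
[0.51088987 0.4096145  0.10858573] [-3.14059881e+00 -8.95561470e-04  2.92974888e+00] [ 0.02411927 -0.68517999 -2.03826245]
```

View pics/g7.png

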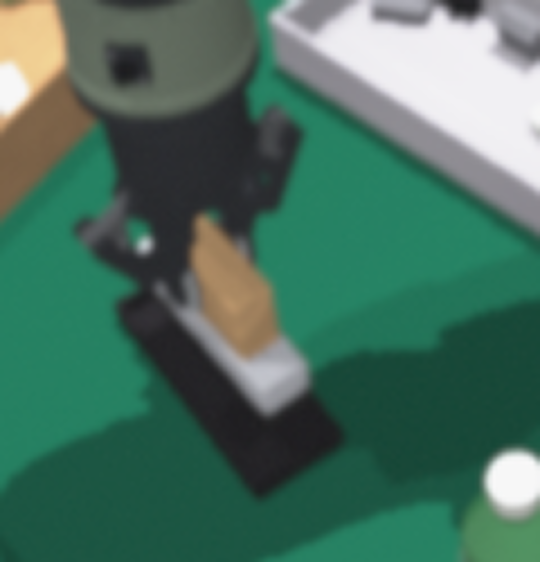

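The scraper hangs level above the rest, as before. I'll lower it gently.

Call:
play_rows([
  [[-0.03,0,0.5],[0,0,0],1],
  [[0,0,0.5],[0,0,0],1],
  [[0,0,0.3],[0,0,0],1],
  [[0,0,0.15],[0,0,0],1],
  [[0,0,0.1],[0,0,0],1],
  [[0,0,0.04],[0,0,0],1],
  [[0,0,0],[0,0,0],1],
  [[0,0,0],[0,0,0],1],
])

```text
clock: 27.28
position: [0.512, 0.4098, 0.07]
tool_rot: [3.141, 0.0, 2.93]
force: [0.3, 0.1, -2.8]
grip_width: 0.0249
finger_force: 79.3
```

Call:
play_rows([
  [[0,0,0.04],[0,0,0],1],
  [[0,0,0.04],[0,0,0],1],
  [[0,0,0.02],[0,0,0],1],
  [[0,0,0],[0,0,0],1],
])

```text
clock: 27.78
position: [0.5118, 0.4098, 0.0674]
tool_rot: [-3.142, -0.0, 2.93]
force: [-1.1, 0.1, -0.4]
grip_width: 0.0251
finger_force: 79.5
```

Call:
play_rows([
  [[0,0,0.02],[0,0,0],1],
  [[0,0,0.01],[0,0,0],1],
  [[0,0,0],[0,0,0],1],
])

```text
clock: 28.15
position: [0.5119, 0.4099, 0.0673]
tool_rot: [3.142, 0.0, 2.93]
force: [-4.0, -2.7, 12.3]
grip_width: 0.0253
finger_force: 81.4
```

It sits firmly on the floor (12 N). I'll release and rise.

Call:
play_rows([
  [[0,0,-0.02],[0,0,0],1],
  [[0,0,0],[0,0,0],0.2],
  [[0,0,0],[0,0,0],-0.2],
  [[0,0,0],[0,0,0],-0.6],
  [[0,0,0],[0,0,0],-1],
  [[0,0,0],[0,0,0],-1],
  [[0,0,0],[0,0,0],-1],
  [[0,0,0],[0,0,0],-1],
  [[0,0,-0.3],[0,0,0],-1],
  [[0,0,-0.8],[0,0,0],-1],
  [[0,0,-1],[0,0,0],-1],
  [[0,0,-1],[0,0,0],-1],
  [[0,0,-1],[0,0,0],-1],
  [[0,0,-1],[0,0,0],-1],
  [[0,0,-1],[0,0,0],-1],
  [[0,-1,0],[0,0,0],-1],
  [[0,-1,0],[0,0,0],-1],
  [[0,-1,0],[0,0,0],-1],
  [[0,-1,0],[0,0,0],-1],
  [[0,0,0],[0,0,0],-1],
])

```text
clock: 30.65
position: [0.4911, 0.3105, 0.221]
tool_rot: [-3.141, 0.002, 2.928]
force: [0.1, 0.8, 1.2]
grip_width: 0.0856
finger_force: 0.0
```

Run:
```python
from h import *
s=bot.observe();print(s["clock"],s["position"],s["force"])
f=grab_frame("side");save(f,"g8.png",(130,130,330,340),2.8)
```

```text
30.65 [0.49114291 0.31052687 0.22103119] [0.0612628  0.84597103 1.23239588]
```

View pics/g8.png

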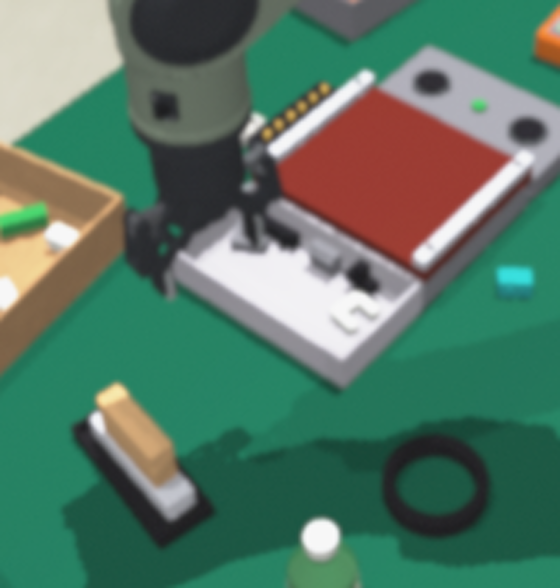

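The scraper stands upright in its rest (140,455), the plate is clear, and the chips are in the tray (230–360, 230–315). I'll hand the job in.

```bash
python3 -c "
from workcell import bot
print(bot.job_done())"
```

```text
the job is handed in; nothing more can be done
None
```

All five pieces were wiped into the catch tray, the scraper was set back upright in its rest, and the job was handed in at about 31 s of the 59 s allowed; the judge's result was not shown.

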